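Close the jig drawer and hold the housing against its sprung stop

ROBOT

A 6-joint arm with a two-finger parallel gripper is mounted at the origin on a cart in front of the work surface, level with it; the furniture and walls round the work are solid. World frame = base frame: x ahead of the robot, y to its left, z up, the work surface at z = 0. Lengths are in m, angles in rad, forces in N, time in s.
With the tool pointing down it reaches from about 0.35 to 0.975 m from the base axis. Payload 17.4 kg.
Tool frame: the origin (TCP) lies at the very end of the fingers, on their centre line; the grasp point (between the pads) lies 19 mm behind it; x points along the fingers, y is the direction in which the jaws open and shut, and the axes are right-handed (so a half turn about x gives the same grasp; the last joint's range is limited). The gripper opens to 85 mm and grips with 20 to 120 N. Pads are 22 mm wide; open, the fingers measure 114 mm over their backs; the gripper's body (76 mm by 85 mm) begins 54 mm behind the grasp point. The pads swing forward as they close: fully open they stand 13 mm farther back than shut.
Start: joints at [-1.234, 0.116, 1.442, -0, 1.584, -0.038], TCP at [0.247, -0.628, 0.231] pointing down, gripper open.
Joint ranges: [-2.83, 2.83], [-0.83, 2.19], [0.07, 2.5], [-1.14, 4.28], [0.01, 3], [-2.97, 2.97]. Speed limits (rad/s): [1.89, 1.89, 2.22, 3.14, 3.14, 3.14].

INTERFACE

Orientations are given as a unit quaternion [x, y, z, w].
In Python, from workcell import manip, vision gives the robot as it stands.
- The arm moves only by the tool jog_arm, never from a script. Its argument "motion" is a list of rows, each an object of numbers: "x", "y", "z": the shift along the world's x, y, z in m; "rx", "ry", "rz": the turn, a rotation vector about the world's x, y, z in rad; "claw": the closure in counts, from 0 (fully open) to 255 (shut). In form: [{"x": .., "y": .., "z": .., "rx": .., "ry": .., "rz": .., "claw": ..}, ...]. A call has 1 to 5 rows; each row is the pose to reach, as a shift and turn from the pose commanded when the call began; what a row does not reach only later rows make up. A row lasts 1/12 s, in which the tool goes at most 41.7 mm and 7.16 degrees, less where a joint would pass 70% of its speed; a pose out of reach is approached as far as the arm can. A call with a gripper value outside its range is refused whole. The fingers move at their own pace and stop on an object; "squeeze" is the grip in N (left out, the last holds). Time passes only in rows, so rows that repeat a pose let the fingers close. It gives the time, the measured TCP pose, the force and the opening at its end, in the units of the state.
- manip.get_state(): the state, without advancing time (a new reading comes with each control period).
- vision.snapshot(name): name is "side" or "top" or "wrist"; returns a dict with "pixels" (480x640x3 uint8, red, green, blue), "fx", "fy", "cx", "cy" (pixels), "R" (3x3) and "t" (3): a world point X has camera coordinates R X + t. Camera axes: x right, y down, z forward; pixel columns grow to the right and rows downward; lengths in m; the calibration is good to about 2 mm. A picture is of the moment at which its call begins. There is no depth.
- manip.hand_in(): hands the job in, once; it reports no verdict.
The state is a dict: "t": time; "joint_pos": joint angles; "qvel": joint speeds; "tau": joint torques, N m; "tcp_pos": TCP position; "ee_rot": TCP orientation; "force": force on the tool from outside, world axes, zero at the start; "torque": the same for the moment, N m; "finger_gap": finger opening in m.
Only numpy, scipy, OpenCV 4.12 (cv2) and the standard library are available. Lean on these libraries where they do the work, as an engineer would, in place of code of your own. Each camera call takes 0.05 s, during which the arm holds its last target.

TASK

Be the third hand for a colleague who will screw this housing together: first push the screw jig's open drawer fully home, so that it snaps into its detent, with nothing yet touching the sprung stop pad on its front. Then bring up the grey printed housing, keep it flat on the worktop with one of its short ends square and central on the pad, and push it gently towards the jig until the pad's face is level with the tips of the two index pins beside it (a push of about 8 N, and never as far as the end of the pad's travel). Finish while still holding it there with that steady push, do not let go, and leave the other things where they are.

Things in the scene. Friction and masses are not known exactly. Their poses are not given: they have to be found in the camera images.
- jig: fixed aluminium drawer jig on the worktop, carcass 130 mm deep, 150 mm wide, 62 mm high. Origin: on the worktop, at the middle of the carcass's front edge; its x axis points into the jig (the way in which the drawer closes and the housing is pressed), z up
- drawer (a joint): how far the jig's drawer stands open, in m: 0 = home on its stop, up to 0.065 open; opens along the jig's -x. Sliding friction about 0.6 N; in the last 13 mm a ball detent must be overcome (about 5 N), then over the last 5 mm it draws the drawer home and keeps it there. Once home, a push meets a solid stop
- push_spot (a point): place to push the drawer along the jig's +x: on the front face of its upright grey front plate (140 mm wide, 12 mm thick, from 3 to 63 mm above the worktop), in the middle of its width, 50 mm above the worktop. The plate is free above the stop pad, from 36 to 63 mm above the worktop. Moves with the drawer; axes as the jig's
- stop (a joint): how far the sprung stop pad is pushed back from its rest place on the drawer, in m: 0 = free, 0.020 = its face level with the index pins' tips, 0.034 = end of travel. Spring 0.4 N per mm, without preload: 0.020 is 8 N. The pad comes out again when it is not pushed
- pad_face (a point): centre of the black stop pad's front face, 20 mm above the worktop; axes as the jig's; moves with pad and drawer. Pad 60 mm wide, 5 to 35 mm above the worktop; free, its face is 36 mm in front of the drawer's plate. Two steel index pins, 8 mm thick, stick out 16 mm from the plate, 55 mm left and right of the middle, 20 mm above the worktop
- housing_mid (a point): centre, half-way up, of the loose grey printed housing, a box 88 mm long (its x), 62 mm wide (its y) and 34 mm high, mass about 0.12 kg, lying flat on the worktop; it can be gripped across its 62 mm width from above. Its short ends lie 44 mm from this point along its x; either may face the pad
- battery: bystander: loose battery pack with a lead, 52 x 116 x 28 mm, origin under its centre
- cup: bystander: small open white cup, 52 mm across, 34 mm high, origin under its centre
- driver: bystander: screwdriver lying flat, 24 x 160 x 25 mm, origin under its centre
Things that resemble listed ones, but are neither listed nor needed, are in the scene too. What is shaped like the part that bears housing_mid but black or blue is not meant.

How it is judged:
On the way, in this order (a step that is already met when the one before it is completed fails the run):
1. the drawer is home in its detent, with the housing not yet on the pad (value of joint drawer below 0.002 m and contact force between housing and stop below 0.2 N and value of joint stop below 0.003 m), for 0.2 s.
2. the housing presses on the pad with 5 to 11 N for 1.5 s without a break (contact force between housing and stop between 5 and 11 N), for 1.5 s.
At the end, for the whole second after the job is handed in: drawer home (within 2 mm); the robot still holds the housing, which lies flat (within 6 mm of the worktop, 0.1 rad), a short end square on the pad (within 0.12 rad) and central (within 12 mm), pressing the pad steadily with 5 to 11 N (pad 12.5 to 27.5 mm back) (all of step 2 and value of joint drawer below 0.002 m and value of joint stop between 0.0125 and 0.0275 m and contact force between any of the fingers, the arm and housing above 2 N and y of housing_mid in the frame of pad_face between -0.012 and 0.012 m and angle between the x axis of housing_mid and the x axis of pad_face, either way round below 0.12 rad and angle between housing_mid's own z axis and vertical below 0.1 rad and height (world z) of housing_mid below 0.023 m and linear speed of housing below 0.01 m/s); the arm keeps its last pose, push and grip.
It fails at once if the pad was driven to the end of its travel with the housing, or pressed with more than 16 N (contact force between housing and stop above 16 N).
It fails at once if the battery was moved more than 30 mm (distance of battery from where it was at the start of the episode above 0.03 m).
It fails at once if the cup was moved more than 30 mm (distance of cup from where it was at the start of the episode above 0.03 m).
It fails at once if the screwdriver was moved more than 30 mm (distance of driver from where it was at the start of the episode above 0.03 m).
It also fails if it takes over 61 s, if anything falls off the work surface, if the arm or the gripper's body presses on something with over 40 N, if the wrist force passes 120 N, or if a joint passes its speed limit or range.

## Working session

There is one attempt and no reset: what is moved stays moved. The work goes in short steps, Python scripts to look and compute and a tool call to move; the robot and the scene stay as the last step left them, time stands still between calls to the robot, and variables do not carry over. Pictures are saved under pics/ and viewed, and the job is handed in when it is done.

Besides the shell and the picture viewer there is one more tool, called after "Emit:" by a JSON object that holds its "method" and its "body", one argument or row to a line. jog_arm: Moves the arm, as the interface text tells. Its arguments: {"type":"object","properties":{"motion":{"type":"array"},"squeeze":{"type":"number"}},"required":["motion"]}

```bash
mkdir -p pics
cat > h.py <<'E'
from workcell import manip, vision
import numpy as np, cv2
def snap(n,f):
    s=vision.snapshot(n); cv2.imwrite('pics/'+f+'.png',cv2.cvtColor(s['pixels'],cv2.COLOR_RGB2BGR))
    np.savez('pics/'+f+'.npz',**{k:np.array(v) for k,v in s.items()}); return s
def load(f): return dict(np.load('pics/'+f+'.npz'))
def ray(s,u,v,z):
    R=np.array(s['R']);t=np.array(s['t']); c=-R.T@t
    d=R.T@np.array([(u-s['cx'])/s['fx'],(v-s['cy'])/s['fy'],1]); return c+d*(z-c[2])/d[2]
def proj(s,X):
    p=np.array(s['R'])@np.array(X)+np.array(s['t']); return np.array([s['fx']*p[0]/p[2]+s['cx'],s['fy']*p[1]/p[2]+s['cy']])
E
python3 - <<'E'
from h import *
for n in ['top','side','wrist']:
    s=snap(n,n+'0'); print(n,s['fx'],-np.array(s['R']).T@s['t'])
print(manip.get_state())
E
```

```text
top 482.57828103125775 [ 0.35741663 -0.06659108  1.10489987]
side 533.729005922892 [0.10636458 0.80092696 0.53186809]
wrist 350.09003697808635 [ 0.31281559 -0.60262472  0.3740479 ]
{'t': 0.15, 'joint_pos': array([-1.23381966e+00,  1.16396950e-01,  1.44208450e+00,  1.91721837e-05,
        1.58400134e+00, -3.77884968e-02]), 'qvel': array([ 5.43949815e-04,  8.72127773e-04,  1.17895484e-05, -2.37078241e-04,
       -1.11493439e-04,  4.55643386e-04]), 'tau': array([-1.00566031e-03, -7.32508564e+01, -6.32848978e+01, -2.27306164e-04,
        5.02688054e-03,  8.05869718e-05]), 'tcp_pos': array([ 0.24704639, -0.62802307,  0.23073446]), 'ee_rot': array([-0.69468873, -0.13203774,  0.69476913, -0.13141333]), 'force': array([-4.68039133e-01,  2.02396118e-01,  2.99093164e-04]), 'torque': array([ 0.05030452, -0.01949622, -0.01174416]), 'finger_gap': 0.08522583538597067}
```

View pics/top0.png

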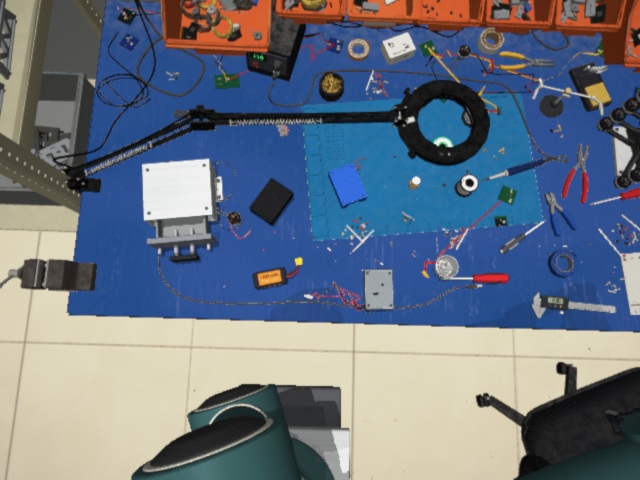

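View pics/side0.png

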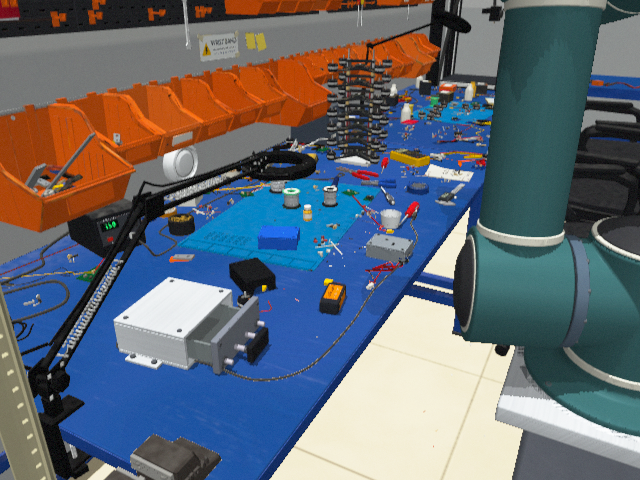

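The image shows three box-shaped candidates in the top view: grey (378,290), blue (348,187) and black (271,201). I pick the grey one. The jig is at (185,200), with its pad facing the robot at (187,258). Next are the close crops.

Run:
```python
from h import *
a=cv2.imread('pics/top0.png')
c1=cv2.resize(a[150:280,130:240],None,fx=4,fy=4,interpolation=cv2.INTER_CUBIC)
c2=cv2.resize(a[250:330,350:520],None,fx=4,fy=4,interpolation=cv2.INTER_CUBIC)
cv2.imwrite('pics/c1.png',c1);cv2.imwrite('pics/c2.png',c2)
s=load('top0')
for n,u,v,z in [('grey',378,290,.034),('jigTL',142,164,.062),('jigTR',212,160,.062),('jigBL',146,222,.062),('jigBR',215,217,.062)]: print(n,ray(s,u,v,z).round(4))
```

```text
grey [ 0.452  -0.2137  0.034 ]
jigTL [0.7153 0.3236 0.062 ]
jigTR [0.7307 0.1682 0.062 ]
jigBL [0.5825 0.302  0.062 ]
jigBR [0.5991 0.1522 0.062 ]
```

View pics/c1.png

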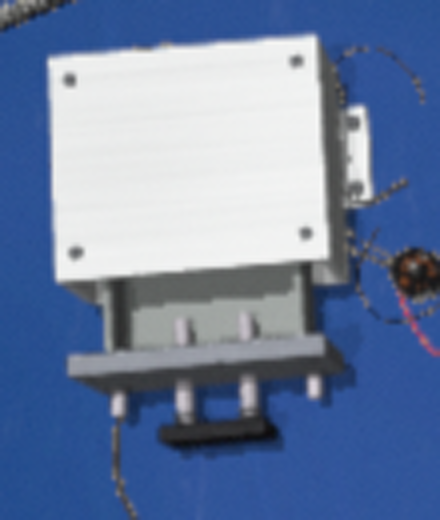

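View pics/c2.png

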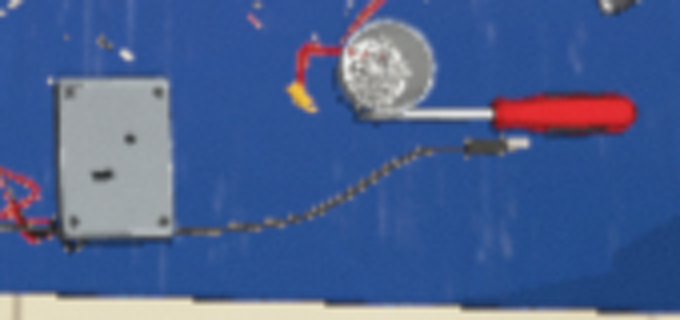

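```bash
cat > m.py <<'E'
from h import *
from scipy.optimize import least_squares
def fitrect(s,px,L,W,z):
    # px: corners in order (+x,+y),(+x,-y),(-x,-y),(-x,+y)
    loc=np.array([[L/2,W/2],[L/2,-W/2],[-L/2,-W/2],[-L/2,W/2]])
    P=np.array([ray(s,u,v,z)[:2] for u,v in px])
    def f(p):
        c,si=np.cos(p[2]),np.sin(p[2]); R=np.array([[c,-si],[si,c]])
        return ((R@loc.T).T+p[:2]-P).ravel()
    r=least_squares(f,[*P.mean(0),0]); return r.x, r.fun.reshape(4,2)
E
python3 - <<'E'
from m import *
s=load('top0')
a=np.array([(50,58),(318,37),(328,264),(57,283)])/4+[130,150]
p,r=fitrect(s,a,.13,.15,.062); print('jig',p,r.round(4).tolist())
b=np.array([(62,83),(168,80),(172,236),(63,238)])/4+[350,250]
q,r=fitrect(s,b,.088,.062,.034); print('hous',q,r.round(4).tolist())
x=np.array([np.cos(p[2]),np.sin(p[2])]);y=np.array([-x[1],x[0]])
print('jig origin',p[:2]-.065*x)
for n,u,v,z in [('plateFL',70,374,.063),('plateFR',326,353,.063),('padFL',160,437,.035),('padFR',278,428,.035)]:
    w=ray(s,u/4+130,v/4+150,z)[:2]-(p[:2]-.065*x); print(n,w@x,w@y)
for n,u,v in [('bat',268,279),('cup',446,266),('drv',478,279)]: print(n,ray(s,u,v,.02))
E
```

```text
jig [0.65818755 0.24031461 0.11690305] [[-0.0002, -0.0], [-0.0008, -0.0005], [0.0013, -0.0007], [-0.0003, 0.0012]]
hous [ 0.45279218 -0.21610776  0.03401834] [[0.0016, 0.0017], [0.0001, -0.0008], [-0.0012, -0.0013], [-0.0004, 0.0004]]
jig origin [0.5936312  0.23273321]
plateFL -0.051473924728071795 0.06750704535905319
plateFR -0.05129506524346931 -0.0709836704910154
padFL -0.0853653085872899 0.027945090398115997
padFR -0.08576188346473826 -0.037203827858914365
bat [0.47012775 0.03253766 0.02      ]
cup [ 0.51276506 -0.37070222  0.02      ]
drv [ 0.48534767 -0.44336371  0.02      ]
```

Run:
```python
from h import *
from scipy.spatial.transform import Rotation as Ro
st=manip.get_state()
M=Ro.from_quat(st['ee_rot']).as_matrix(); print(M.round(4)); 
y=M[:,1]; print('jaw yaw deg',np.degrees(np.arctan2(y[1],y[0])))
for nm,th in [('jig',.1169),('house',.034)]:
  for s in (1,-1):
    yt=s*np.array([-np.sin(th),np.cos(th),0]); xt=np.array([0,0,-1.]); T=np.c_[xt,yt,np.cross(xt,yt)]
    print(nm,s,(Ro.from_matrix(T)*Ro.from_matrix(M).inv()).as_rotvec().round(4))
```

```text
[[-3.000e-04  3.661e-01 -9.306e-01]
 [ 8.000e-04 -9.306e-01 -3.661e-01]
 [-1.000e+00 -9.000e-04 -1.000e-04]]
jaw yaw deg -68.52752241380907
jig 1 [ 2.0000e-04 -1.3000e-03  2.8837e+00]
jig -1 [-9.000e-04 -2.000e-04 -2.579e-01]
house 1 [ 2.0000e-04 -1.3000e-03  2.8008e+00]
house -1 [-9.000e-04 -1.000e-04 -3.408e-01]
```

View pics/wrist0.png

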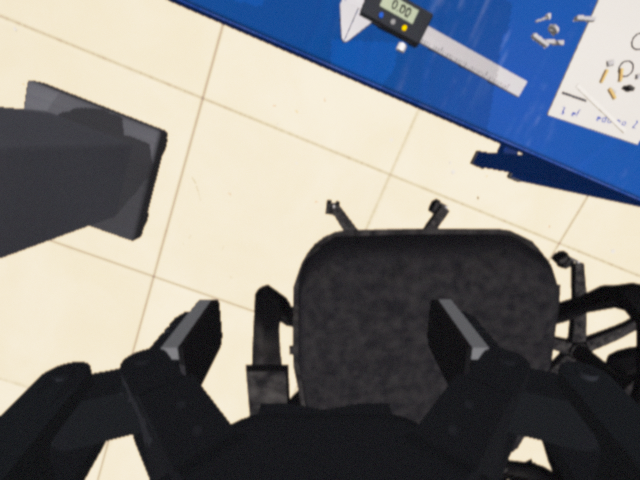

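Emit:
{"method": "jog_arm", "body": {
  "motion": [
    {"x":0.012,"y":0.038,"claw":255},
    {"x":0.024,"y":0.076,"rz":-0.05},
    {"x":0.036,"y":0.115,"rz":-0.1},
    {"x":0.048,"y":0.153,"rz":-0.18},
    {"x":0.06,"y":0.19,"rz":-0.258}
  ]
}}

```text
schema error: expected keys x, y, z, rx, ry, rz, claw
```

Emit:
{"method": "jog_arm", "body": {
  "motion": [
    {"x":0.012,"y":0.038,"claw":255},
    {"x":0.024,"y":0.076},
    {"x":0.036,"y":0.115},
    {"x":0.048,"y":0.153},
    {"x":0.06,"y":0.19}
  ]
}}

```text
schema error: expected keys x, y, z, rx, ry, rz, claw
```

Emit:
{"method": "jog_arm", "body": {
  "motion": [
    {"x":0.012,"y":0.038,"claw":255},
    {"x":0.024,"y":0.076},
    {"x":0.036,"y":0.115},
    {"x":0.048,"y":0.153},
    {"x":0.06,"y":0.19}
  ]
}}

```text
schema error: expected keys x, y, z, rx, ry, rz, claw
```

Emit:
{"method": "jog_arm", "body": {
  "motion": [
    {"x":0.012,"y":0.038,"claw":255},
    {"x":0.024,"y":0.076},
    {"x":0.03,"y":0.115},
    {"x":0.03,"y":0.153},
    {"x":0.03,"y":0.19}
  ]
}}

```text
schema error: expected keys x, y, z, rx, ry, rz, claw
```

All keys are required in every row.

Emit:
{"method": "jog_arm", "body": {
  "motion": [
    {"x":0.012,"y":0.038,"z":0,"rx":0,"ry":0,"rz":0,"claw":255},
    {"x":0.024,"y":0.076,"z":0,"rx":0,"ry":0,"rz":-0.05,"claw":255},
    {"x":0.036,"y":0.115,"z":0,"rx":0,"ry":0,"rz":-0.1,"claw":255},
    {"x":0.048,"y":0.153,"z":0,"rx":0,"ry":0,"rz":-0.18,"claw":255},
    {"x":0.06,"y":0.19,"z":0,"rx":0,"ry":0,"rz":-0.258,"claw":255}
  ]
}}

```text
t: 0.57
tcp_pos: [0.3071, -0.4362, 0.2309]
ee_rot: [-0.706, -0.04, 0.706, -0.04]
force: [0.5, 1.8, 0.1]
finger_gap: 0.0252
```

Emit:
{"method": "jog_arm", "body": {
  "motion": [
    {"x":0.012,"y":0.038,"z":0,"rx":0,"ry":0,"rz":0,"claw":255},
    {"x":0.024,"y":0.076,"z":0,"rx":0,"ry":0,"rz":0,"claw":255},
    {"x":0.036,"y":0.115,"z":0,"rx":0,"ry":0,"rz":0,"claw":255},
    {"x":0.048,"y":0.153,"z":0,"rx":0,"ry":0,"rz":0,"claw":255},
    {"x":0.06,"y":0.19,"z":0,"rx":0,"ry":0,"rz":0,"claw":255}
  ]
}}

```text
t: 0.98
tcp_pos: [0.367, -0.2462, 0.2313]
ee_rot: [0.706, 0.041, -0.706, 0.041]
force: [0.5, -0.6, -0.3]
finger_gap: 0.0001
```

Emit:
{"method": "jog_arm", "body": {
  "motion": [
    {"x":0.012,"y":0.038,"z":0,"rx":0,"ry":0,"rz":0,"claw":255},
    {"x":0.024,"y":0.076,"z":0,"rx":0,"ry":0,"rz":0,"claw":255},
    {"x":0.036,"y":0.115,"z":0,"rx":0,"ry":0,"rz":0,"claw":255},
    {"x":0.048,"y":0.153,"z":0,"rx":0,"ry":0,"rz":0,"claw":255},
    {"x":0.06,"y":0.19,"z":0,"rx":0,"ry":0,"rz":0,"claw":255}
  ]
}}

```text
t: 1.4
tcp_pos: [0.427, -0.0561, 0.2315]
ee_rot: [0.706, 0.041, -0.706, 0.041]
force: [1.9, -0.7, 0.1]
finger_gap: -0.0002
```

Emit:
{"method": "jog_arm", "body": {
  "motion": [
    {"x":0.0,"y":0.038,"z":0,"rx":0,"ry":0,"rz":0,"claw":255},
    {"x":0.0,"y":0.076,"z":0,"rx":0,"ry":0,"rz":0,"claw":255},
    {"x":0.0,"y":0.115,"z":0,"rx":0,"ry":0,"rz":0,"claw":255},
    {"x":0.0,"y":0.153,"z":0,"rx":0,"ry":0,"rz":0,"claw":255},
    {"x":0.0,"y":0.178,"z":0,"rx":0,"ry":0,"rz":0,"claw":255}
  ]
}}

```text
t: 1.82
tcp_pos: [0.4264, 0.1227, 0.2313]
ee_rot: [0.706, 0.042, -0.706, 0.042]
force: [0.8, -0.7, -0.1]
finger_gap: -0.0002
```

Run:
```python
from h import *
snap('wrist','w1'); st=manip.get_state(); print(st['t'],st['tcp_pos'],st['ee_rot'],st['force'],st['finger_gap'])
```

```text
1.8667 [0.42648285 0.1249513  0.23110316] [-0.7057686  -0.04280165  0.70591916 -0.04167542] [ 0.03953103 -0.14365259  0.12235757] 0.0002453567976482237
```

View pics/w1.png

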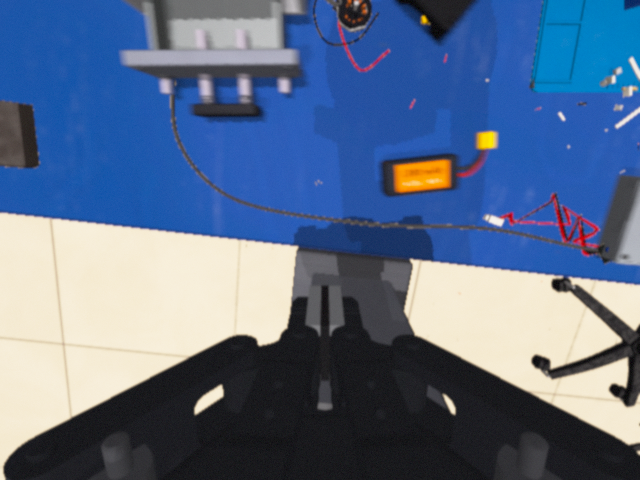

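The wrist image shows the drawer plate at (125–300, 50–75), the pad at (192–262, 103–116), the battery at (420,175) and the closed fingers at (325,300). Next I zoom in for the drawer's centre.

Run:
```python
from h import *
a=cv2.imread('pics/w1.png')
cv2.imwrite('pics/c3.png',cv2.resize(a[30:130,110:310],None,fx=4,fy=4,interpolation=cv2.INTER_CUBIC))
```

```text
(no output)
```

View pics/c3.png

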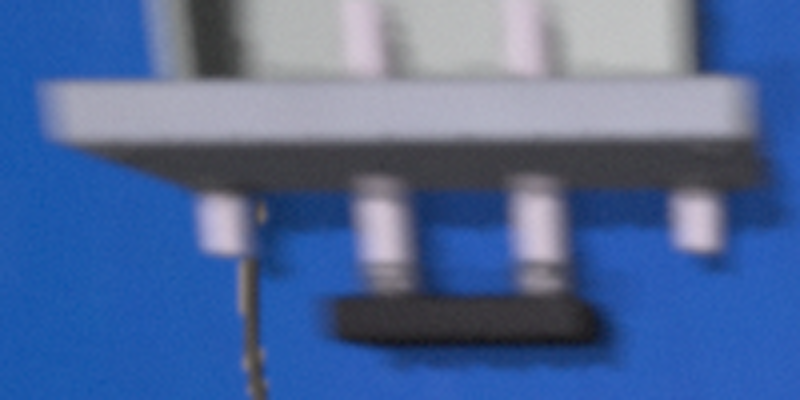

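Run:
```python
from h import *
s=load('w1'); x=np.array([np.cos(.1169),np.sin(.1169)]);y=np.array([-x[1],x[0]]);o=np.array([.5936,.2327])
for n,u,v,z in [('plateFL',58,143,.063),('plateFR',756,143,.063),('padL',333,342,.035),('padR',602,342,.035),('pinL',226,254,.022),('pinR',700,252,.022)]:
    X=ray(s,u/4+110,v/4+30,z)[:2]; w=X-o; print(n,X.round(4),w@x,w@y)
```

```text
plateFL [0.5345 0.2981] -0.051105973882350525 0.07189643917846292
plateFR [0.5513 0.1578] -0.05078882681264044 -0.0694043847447269
padL [0.5034 0.2523] -0.08725951735879495 0.03000145377490098
padR [0.5108 0.1912] -0.08712088751834494 -0.03155433677557008
pinL [0.5202 0.2821] -0.06710482098086828 0.0576361777418935
pinR [0.5338 0.1721] -0.06642198465849997 -0.053170221398178306
```

Emit:
{"method": "jog_arm", "body": {
  "motion": [
    {"x":0.02,"y":0.025,"z":0,"rx":0,"ry":0,"rz":0,"claw":255},
    {"x":0.045,"y":0.05,"z":-0.01,"rx":0,"ry":0,"rz":0,"claw":255},
    {"x":0.07,"y":0.075,"z":-0.03,"rx":0,"ry":0,"rz":0,"claw":255},
    {"x":0.0865,"y":0.098,"z":-0.055,"rx":0,"ry":0,"rz":0,"claw":255},
    {"x":0.0865,"y":0.098,"z":-0.085,"rx":0,"ry":0,"rz":0,"claw":255}
  ]
}}

```text
t: 2.28
tcp_pos: [0.5157, 0.2209, 0.1455]
ee_rot: [0.706, 0.042, -0.705, 0.041]
force: [1.1, -0.6, -0.4]
finger_gap: 0.0002
```

Emit:
{"method": "jog_arm", "body": {
  "motion": [
    {"x":0,"y":0,"z":-0.03,"rx":0,"ry":0,"rz":0,"claw":255},
    {"x":0,"y":0,"z":-0.06,"rx":0,"ry":0,"rz":0,"claw":255},
    {"x":0,"y":0,"z":-0.085,"rx":0,"ry":0,"rz":0,"claw":255},
    {"x":0,"y":0,"z":-0.102,"rx":0,"ry":0,"rz":0,"claw":255},
    {"x":0,"y":0,"z":-0.102,"rx":0,"ry":0,"rz":0,"claw":255}
  ]
}}

```text
t: 2.7
tcp_pos: [0.5117, 0.217, 0.0402]
ee_rot: [-0.704, -0.041, 0.708, -0.042]
force: [-0.1, 0.1, 0.3]
finger_gap: -0.0
```

Run:
```python
from h import *
snap('side','s2');snap('wrist','w2'); st=manip.get_state(); print(st['t'],st['tcp_pos'],st['ee_rot'],st['force'],st['finger_gap'])
a=cv2.imread('pics/s2.png'); cv2.imwrite('pics/c4.png',cv2.resize(a[250:400,100:300],None,fx=4,fy=4,interpolation=cv2.INTER_CUBIC))
```

```text
2.8 [0.51353497 0.21775637 0.04449236] [-0.7056322  -0.04117896  0.70617178 -0.04133902] [-0.14268608  0.66356034  1.71277801] 0.00012014520315497832
```

View pics/c4.png

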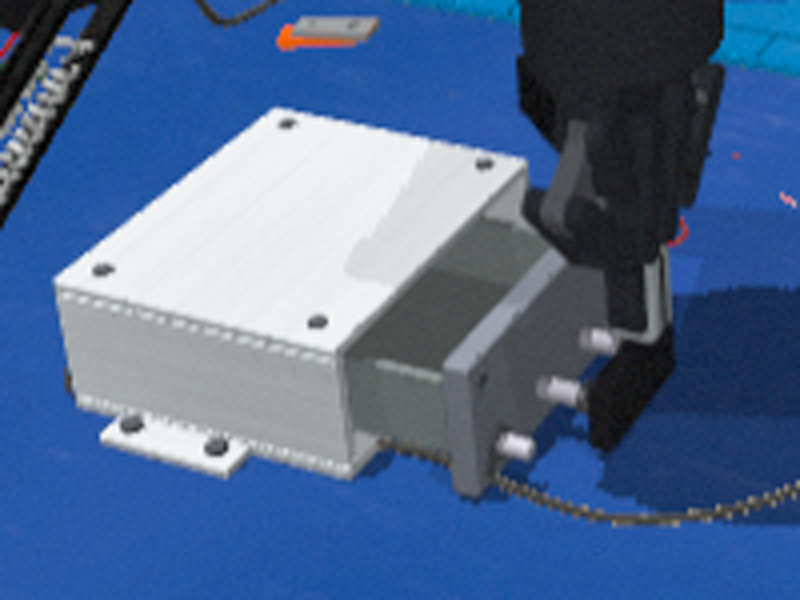

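View pics/w2.png

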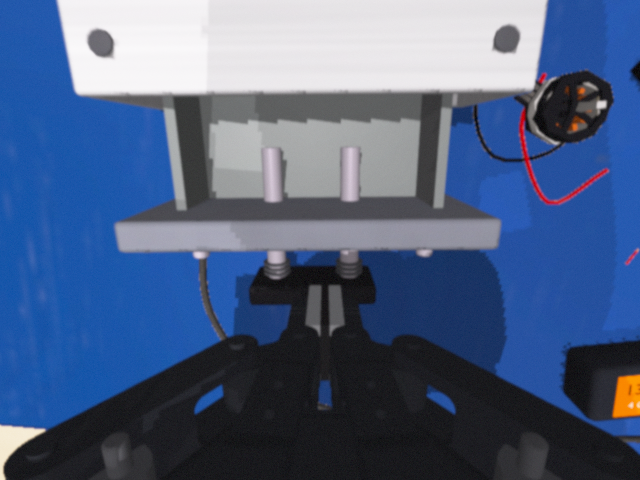

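The side and wrist views show the closed fingers just above the pad and in front of the plate (plate middle about (308,235), fingers about (325,300)), so I am about 5 mm off-centre. I'll correct this while advancing.

Emit:
{"method": "jog_arm", "body": {
  "motion": [
    {"x":0.004,"y":0.005,"z":0,"rx":0,"ry":0,"rz":0,"claw":255},
    {"x":0.008,"y":0.006,"z":0,"rx":0,"ry":0,"rz":0,"claw":255},
    {"x":0.012,"y":0.007,"z":0,"rx":0,"ry":0,"rz":0,"claw":255},
    {"x":0.015,"y":0.0075,"z":0,"rx":0,"ry":0,"rz":0,"claw":255},
    {"x":0.018,"y":0.008,"z":0,"rx":0,"ry":0,"rz":0,"claw":255}
  ]
}}

```text
t: 3.22
tcp_pos: [0.5322, 0.226, 0.0447]
ee_rot: [0.706, 0.041, -0.706, 0.041]
force: [-6.1, -0.8, 2.0]
finger_gap: 0.0001
```

Emit:
{"method": "jog_arm", "body": {
  "motion": [
    {"x":0.004,"y":0.0005,"z":0,"rx":0,"ry":0,"rz":0,"claw":255},
    {"x":0.008,"y":0.001,"z":0,"rx":0,"ry":0,"rz":0,"claw":255},
    {"x":0.012,"y":0.0015,"z":0,"rx":0,"ry":0,"rz":0,"claw":255},
    {"x":0.016,"y":0.002,"z":0,"rx":0,"ry":0,"rz":0,"claw":255},
    {"x":0.02,"y":0.0025,"z":0,"rx":0,"ry":0,"rz":0,"claw":255}
  ]
}}

```text
t: 3.63
tcp_pos: [0.552, 0.2284, 0.0443]
ee_rot: [-0.706, -0.041, 0.706, -0.041]
force: [-0.8, 0.2, 0.7]
finger_gap: -0.0001
```

Run:
```python
from h import *
snap('wrist','w3'); st=manip.get_state(); print(st['t'],st['tcp_pos'],st['ee_rot'],st['force'],st['finger_gap'])
```

```text
3.6833 [0.55255475 0.22842184 0.04430874] [ 0.70602214  0.04123779 -0.70578549  0.04121924] [-0.46578174 -0.14829899  0.05965418] 1.730668108337134e-05
```

View pics/w3.png

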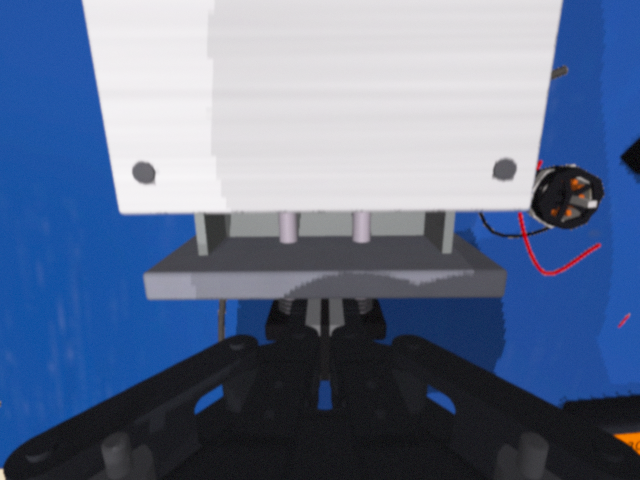

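The wrist image shows the fingers centred at (325,310) on the plate, with a gap of about 20 mm left between carcass edge (row 212) and plate. I keep pushing.

Emit:
{"method": "jog_arm", "body": {
  "motion": [
    {"x":0.003,"y":0.0005,"z":0,"rx":0,"ry":0,"rz":0,"claw":255},
    {"x":0.006,"y":0.0007,"z":0,"rx":0,"ry":0,"rz":0,"claw":255},
    {"x":0.009,"y":0.001,"z":0,"rx":0,"ry":0,"rz":0,"claw":255},
    {"x":0.0115,"y":0.0014,"z":0,"rx":0,"ry":0,"rz":0,"claw":255},
    {"x":0.014,"y":0.0017,"z":0,"rx":0,"ry":0,"rz":0,"claw":255}
  ]
}}

```text
t: 4.1
tcp_pos: [0.5654, 0.23, 0.0442]
ee_rot: [-0.705, -0.041, 0.706, -0.041]
force: [-3.0, 0.1, 1.3]
finger_gap: 0.0002
```

Emit:
{"method": "jog_arm", "body": {
  "motion": [
    {"x":0.0015,"y":0.0002,"z":0,"rx":0,"ry":0,"rz":0,"claw":255},
    {"x":0.003,"y":0.0004,"z":0,"rx":0,"ry":0,"rz":0,"claw":255}
  ]
}}

```text
t: 4.27
tcp_pos: [0.5688, 0.2304, 0.0443]
ee_rot: [0.706, 0.041, -0.706, 0.041]
force: [-0.4, -0.1, -0.1]
finger_gap: -0.0
```

Emit:
{"method": "jog_arm", "body": {
  "motion": [
    {"x":0.0015,"y":0.0002,"z":0,"rx":0,"ry":0,"rz":0,"claw":255},
    {"x":0.003,"y":0.0004,"z":0,"rx":0,"ry":0,"rz":0,"claw":255}
  ]
}}

```text
t: 4.43
tcp_pos: [0.5719, 0.2309, 0.0444]
ee_rot: [0.706, 0.041, -0.706, 0.041]
force: [0.4, 0.6, -0.0]
finger_gap: 0.0
```

Run:
```python
from h import *
snap('wrist','w4'); st=manip.get_state(); print(st['t'],st['tcp_pos'],st['ee_rot'],st['force'],st['finger_gap'])
```

```text
4.4833 [0.57206942 0.23090335 0.0444308 ] [ 0.70609299  0.04128442 -0.70571192  0.04121859] [ 0.0336895  -0.49981314 -0.16488632] -0.00024239446330988652
```

View pics/w4.png

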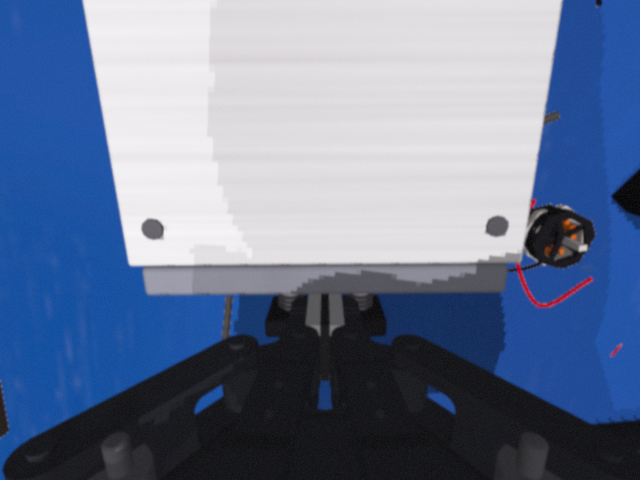

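The plate (row 265–293) now lies against the carcass and the force is about 0, so it seems to have snapped home. I'll probe gently for the solid stop.

Emit:
{"method": "jog_arm", "body": {
  "motion": [
    {"x":0.001,"y":0.0001,"z":0,"rx":0,"ry":0,"rz":0,"claw":255},
    {"x":0.002,"y":0.0002,"z":0,"rx":0,"ry":0,"rz":0,"claw":255}
  ]
}}

```text
t: 4.65
tcp_pos: [0.5737, 0.2311, 0.0443]
ee_rot: [0.706, 0.041, -0.706, 0.041]
force: [-0.7, -1.1, -0.4]
finger_gap: 0.0003
```

Emit:
{"method": "jog_arm", "body": {
  "motion": [
    {"x":0.001,"y":0.0001,"z":0,"rx":0,"ry":0,"rz":0,"claw":255},
    {"x":0.001,"y":0.0001,"z":0,"rx":0,"ry":0,"rz":0,"claw":255}
  ]
}}

```text
t: 4.82
tcp_pos: [0.5738, 0.2311, 0.0443]
ee_rot: [-0.705, -0.041, 0.707, -0.041]
force: [-9.8, -1.6, 5.3]
finger_gap: 0.0001
```

Solid stop met at about 10 N, so the drawer is home. I'll back off, raise and look.

Emit:
{"method": "jog_arm", "body": {
  "motion": [
    {"x":-0.01,"y":-0.001,"z":0,"rx":0,"ry":0,"rz":0,"claw":255},
    {"x":-0.02,"y":-0.002,"z":0.01,"rx":0,"ry":0,"rz":0,"claw":255},
    {"x":-0.04,"y":-0.005,"z":0.04,"rx":0,"ry":0,"rz":0,"claw":255},
    {"x":-0.07,"y":-0.01,"z":0.065,"rx":0,"ry":0,"rz":0,"claw":255},
    {"x":-0.1,"y":-0.015,"z":0.09,"rx":0,"ry":0,"rz":0,"claw":255}
  ]
}}

```text
t: 5.23
tcp_pos: [0.4732, 0.2158, 0.1349]
ee_rot: [-0.706, -0.041, 0.706, -0.041]
force: [0.3, 1.3, 0.1]
finger_gap: -0.0
```

Emit:
{"method": "jog_arm", "body": {
  "motion": [
    {"x":-0.01,"y":0,"z":0.03,"rx":0,"ry":0,"rz":0,"claw":128},
    {"x":-0.015,"y":0,"z":0.045,"rx":0,"ry":0,"rz":0,"claw":0},
    {"x":-0.015,"y":0,"z":0.045,"rx":0,"ry":0,"rz":0,"claw":0},
    {"x":-0.015,"y":0,"z":0.045,"rx":0,"ry":0,"rz":0,"claw":0}
  ]
}}

```text
t: 5.57
tcp_pos: [0.4595, 0.2163, 0.18]
ee_rot: [0.707, 0.042, -0.705, 0.041]
force: [-0.1, 0.2, 0.3]
finger_gap: 0.0483
```

Run:
```python
from h import *
snap('wrist','w5');snap('top','t5'); st=manip.get_state(); print(st['t'],st['tcp_pos'],st['ee_rot'],st['force'],st['finger_gap'])
a=cv2.imread('pics/w5.png')
cv2.imwrite('pics/c5.png',cv2.resize(a[60:220,150:350],None,fx=4,fy=3.75,interpolation=cv2.INTER_CUBIC))
```

```text
5.6667 [0.45931283 0.21597787 0.17812025] [-0.70553092 -0.04110686  0.70627356 -0.04140048] [1.24491804 0.10482579 0.70351744] 0.0629059401451678
```

View pics/w5.png

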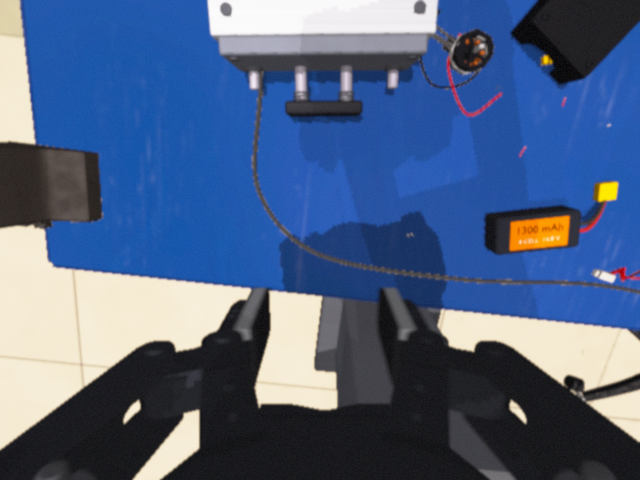

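Run:
```python
from h import *
a=cv2.imread('pics/w5.png')
cv2.imwrite('pics/c5.png',cv2.resize(a[20:130,200:450],None,fx=3.2,fy=3.2,interpolation=cv2.INTER_CUBIC))
```

```text
(no output)
```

View pics/c5.png

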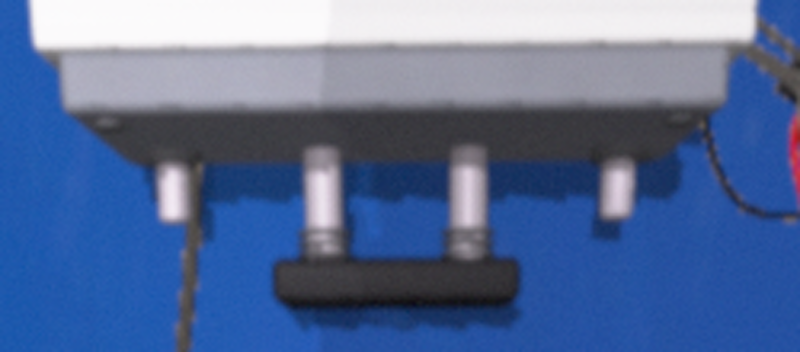

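Run:
```python
from h import *
s=load('w5'); x=np.array([np.cos(.1185),np.sin(.1185)]);y=np.array([-x[1],x[0]]);o=np.array([.5936,.2327])
for n,u,v,z in [('carcL',33,50,.062),('carcR',757,45,.062),('plateFL',64,110,.063),('plateFR',722,104,.063),('padL',276,303,.028),('padR',516,303,.028),('pinL',172,222,.022),('pinR',615,220,.022)]:
    X=ray(s,u/3.2+200,v/3.2+20,z)[:2]; w=X-o; print(n,X.round(4),(w@x).round(4),(w@y).round(4))
```

```text
carcL [0.587  0.3073] 0.0023 0.0749
carcR [0.6056 0.158 ] 0.0031 -0.0756
plateFL [0.5763 0.3002] -0.0092 0.0691
plateFR [0.5937 0.1633] -0.0082 -0.069
padL [0.5453 0.2565] -0.0451 0.0293
padR [0.5524 0.1972] -0.0451 -0.0304
pinL [0.5616 0.2846] -0.0257 0.0553
pinR [0.575 0.175] -0.0253 -0.0551
```

View pics/t5.png

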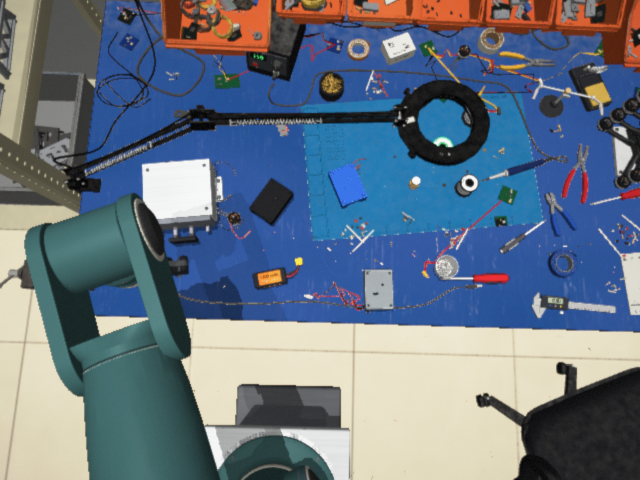

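The drawer plate is 12 mm proud of the carcass and the pad is 36 mm in front of it, so both are consistent with home and free. Now to the housing.

Emit:
{"method": "jog_arm", "body": {
  "motion": [
    {"x":-0.008,"y":-0.04,"z":0.01,"rx":0,"ry":0,"rz":0,"claw":0},
    {"x":-0.016,"y":-0.08,"z":0.02,"rx":0,"ry":0,"rz":0,"claw":0},
    {"x":-0.024,"y":-0.12,"z":0.02,"rx":0,"ry":0,"rz":0,"claw":0},
    {"x":-0.032,"y":-0.16,"z":0.02,"rx":0,"ry":0,"rz":-0.04,"claw":0},
    {"x":-0.04,"y":-0.2,"z":0.02,"rx":0,"ry":0,"rz":-0.08,"claw":0}
  ]
}}

```text
t: 6.08
tcp_pos: [0.4187, 0.0146, 0.198]
ee_rot: [-0.706, -0.013, 0.708, -0.013]
force: [1.6, 0.3, 0.1]
finger_gap: 0.0855
```

Emit:
{"method": "jog_arm", "body": {
  "motion": [
    {"x":0,"y":-0.04,"z":0,"rx":0,"ry":0,"rz":0,"claw":0},
    {"x":0,"y":-0.08,"z":0,"rx":0,"ry":0,"rz":0,"claw":0},
    {"x":0,"y":-0.12,"z":0,"rx":0,"ry":0,"rz":0,"claw":0},
    {"x":0,"y":-0.16,"z":0,"rx":0,"ry":0,"rz":0,"claw":0},
    {"x":0,"y":-0.2,"z":0,"rx":0,"ry":0,"rz":0,"claw":0}
  ]
}}

```text
t: 6.5
tcp_pos: [0.4189, -0.186, 0.1979]
ee_rot: [-0.706, -0.013, 0.708, -0.013]
force: [1.4, -0.0, 0.4]
finger_gap: 0.0849
```

Emit:
{"method": "jog_arm", "body": {
  "motion": [
    {"x":0,"y":-0.02,"z":0,"rx":0,"ry":0,"rz":0,"claw":0},
    {"x":0,"y":-0.03,"z":0,"rx":0,"ry":0,"rz":0,"claw":0},
    {"x":0,"y":-0.03,"z":0,"rx":0,"ry":0,"rz":0,"claw":0},
    {"x":0,"y":-0.03,"z":0,"rx":0,"ry":0,"rz":0,"claw":0}
  ]
}}

```text
t: 6.83
tcp_pos: [0.4195, -0.2135, 0.1983]
ee_rot: [-0.707, -0.013, 0.707, -0.012]
force: [-0.5, 0.1, 0.5]
finger_gap: 0.0855
```

Run:
```python
from h import *
snap('wrist','w6'); st=manip.get_state(); print(st['t'],st['tcp_pos'],st['ee_rot'],st['force'],st['finger_gap'])
a=cv2.imread('pics/w6.png')
```

```text
6.8833 [ 0.41964508 -0.21295681  0.19865457] [-0.70669419 -0.01342805  0.70727545 -0.01282385] [0.59637254 0.41107976 0.20832471] 0.0856333279904326
```

View pics/w6.png

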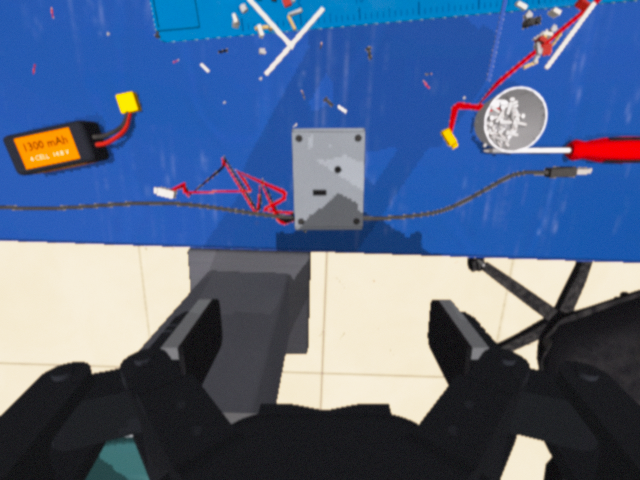

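The housing is the grey box at (293–365, 127–231), the cup is at (515,118) and the battery at (50,147). I'll fit its rectangle.

Run:
```python
from m import *
a=cv2.imread('pics/w6.png')
cv2.imwrite('pics/c6.png',cv2.resize(a[115:245,270:390],None,fx=4.5,fy=4.5,interpolation=cv2.INTER_CUBIC))
s=load('w6')
hsv=cv2.cvtColor(a,cv2.COLOR_BGR2HSV); m=((hsv[...,1]<70)&(hsv[...,2]>60)).astype(np.uint8); r=np.zeros_like(m); r[118:238,282:378]=m[118:238,282:378]
r=cv2.morphologyEx(r,cv2.MORPH_OPEN,np.ones((7,7),np.uint8))
c=max(cv2.findContours(r,0,2)[0],key=cv2.contourArea); b=cv2.boxPoints(cv2.minAreaRect(c)); print(b)
P=np.array([ray(s,u,v,.034)[:2] for u,v in b]); print(P.round(4),P.mean(0),[np.linalg.norm(P[i]-P[i-1]).round(4) for i in range(4)])
```

```text
[[292. 128.]
 [364. 128.]
 [364. 229.]
 [292. 229.]]
[[ 0.4982 -0.1838]
 [ 0.5004 -0.244 ]
 [ 0.4135 -0.2499]
 [ 0.411  -0.1848]] [ 0.45578788 -0.21561738] [np.float64(0.0872), np.float64(0.0602), np.float64(0.0872), np.float64(0.0652)]
```

View pics/c6.png

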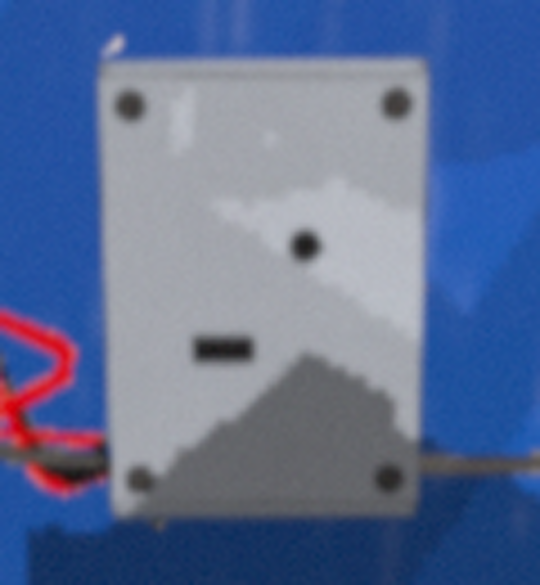

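Run:
```python
from m import *
s=load('w6')
b=np.array([(102,68),(427,66),(416,516),(112,516)])/4.5+[270,115]
print(fitrect(s,b,.088,.062,.034))
b=np.array([(130,105),(396,103),(389,478),(140,478)])/4.5+[270,115]
P=np.array([ray(s,u,v,.034)[:2] for u,v in b]); print(P,P.mean(0), np.arctan2(*(P[0]-P[3])[::-1]),np.arctan2(*(P[1]-P[2])[::-1]))
```

```text
(array([ 0.45474685, -0.21628494,  0.03953124]), array([[ 0.00094229,  0.0007945 ],
       [ 0.00080225, -0.00070497],
       [-0.00078696, -0.00041983],
       [-0.00095758,  0.0003303 ]]))
[[ 0.49012461 -0.18968557]
 [ 0.49232615 -0.23947195]
 [ 0.420422   -0.24265541]
 [ 0.4185689  -0.19287243]] [ 0.45536042 -0.21617134] 0.0445074150242259 0.04424469850230637
```

Emit:
{"method": "jog_arm", "body": {
  "motion": [
    {"x":0.018,"y":-0.0015,"z":-0.03,"rx":0,"ry":0,"rz":0,"claw":0},
    {"x":0.0355,"y":-0.0033,"z":-0.06,"rx":0,"ry":0,"rz":0.005,"claw":0},
    {"x":0.0355,"y":-0.0033,"z":-0.09,"rx":0,"ry":0,"rz":0.005,"claw":0},
    {"x":0.0355,"y":-0.0033,"z":-0.12,"rx":0,"ry":0,"rz":0.005,"claw":0},
    {"x":0.0355,"y":-0.0033,"z":-0.14,"rx":0,"ry":0,"rz":0.005,"claw":0}
  ]
}}

```text
t: 7.3
tcp_pos: [0.4546, -0.2149, 0.0563]
ee_rot: [-0.706, -0.016, 0.708, -0.015]
force: [-0.8, 0.1, 0.1]
finger_gap: 0.0853
```

Run:
```python
from h import *
snap('wrist','w7');snap('side','s7'); st=manip.get_state(); print(st['t'],st['tcp_pos'],st['ee_rot'],st['force'],st['finger_gap'])
```

```text
7.4 [ 0.45376569 -0.21481913  0.05593405] [-0.70527642 -0.01645182  0.70859398 -0.01445964] [-0.03628947 -0.34289196  0.33636971] 0.08585203934316295
```

View pics/w7.png

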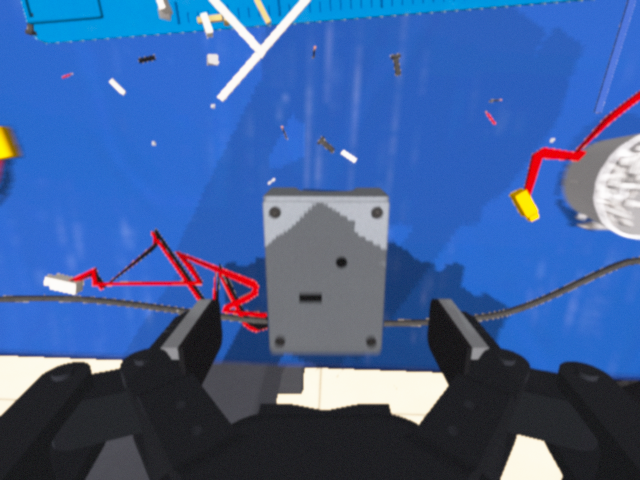

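The housing is centred between the open fingers (columns 265–388, fingers at 200 and 450). I descend.

Emit:
{"method": "jog_arm", "body": {
  "motion": [
    {"x":0.001,"y":-0.001,"z":-0.015,"rx":0,"ry":0,"rz":0,"claw":0},
    {"x":0.001,"y":-0.001,"z":-0.03,"rx":0,"ry":0,"rz":0,"claw":0},
    {"x":0.001,"y":-0.001,"z":-0.042,"rx":0,"ry":0,"rz":0,"claw":0},
    {"x":0.001,"y":-0.001,"z":-0.048,"rx":0,"ry":0,"rz":0,"claw":0},
    {"x":0.001,"y":-0.001,"z":-0.051,"rx":0,"ry":0,"rz":0,"claw":0}
  ]
}}

```text
t: 7.82
tcp_pos: [0.4563, -0.2177, 0.0083]
ee_rot: [-0.707, -0.015, 0.707, -0.015]
force: [-0.2, -0.2, -0.7]
finger_gap: 0.0853
```

Emit:
{"method": "jog_arm", "body": {
  "motion": [
    {"x":0,"y":0,"z":0,"rx":0,"ry":0,"rz":0,"claw":128},
    {"x":0,"y":0,"z":0,"rx":0,"ry":0,"rz":0,"claw":128},
    {"x":0,"y":0,"z":0,"rx":0,"ry":0,"rz":0,"claw":128},
    {"x":0,"y":0,"z":0,"rx":0,"ry":0,"rz":0,"claw":160},
    {"x":0,"y":0,"z":0,"rx":0,"ry":0,"rz":0,"claw":160}
  ],
  "squeeze": 40
}}

```text
t: 8.23
tcp_pos: [0.4566, -0.2184, 0.0094]
ee_rot: [0.707, 0.015, -0.706, 0.015]
force: [-1.8, 1.1, 6.7]
finger_gap: 0.0614
```

Run:
```python
from h import *
snap('side','s8'); st=manip.get_state(); print(st['t'],st['tcp_pos'],st['ee_rot'],st['force'],st['finger_gap'])
a=cv2.imread('pics/s8.png'); cv2.imwrite('pics/c8.png',cv2.resize(a[160:310,320:500],None,fx=4,fy=4,interpolation=cv2.INTER_CUBIC))
```

```text
8.2833 [ 0.45661793 -0.21836934  0.00940781] [ 0.70742454  0.01456163 -0.70648096  0.01493761] [-0.55716826  1.66132813  6.26051572] 0.06113525263319664
```

View pics/c8.png

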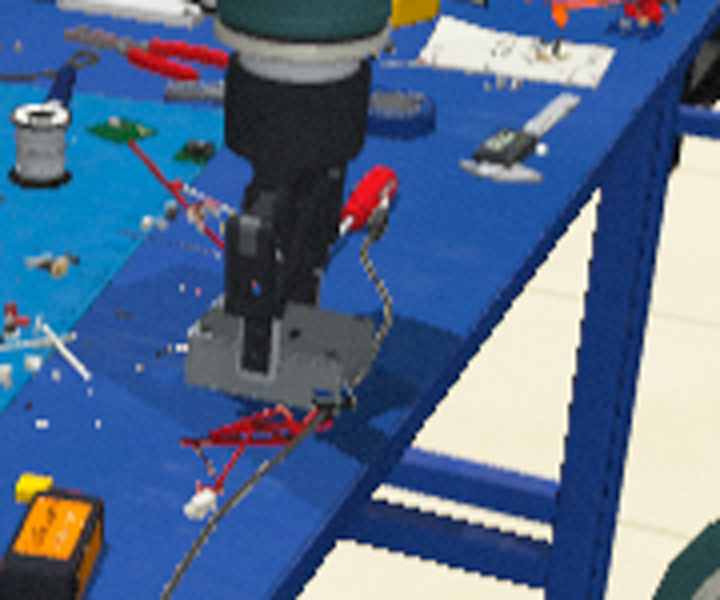

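The housing is gripped (gap 61 mm) with the fingers on its long sides. I lift and check.

Emit:
{"method": "jog_arm", "body": {
  "motion": [
    {"x":0,"y":0,"z":0.005,"rx":0,"ry":0,"rz":0,"claw":160},
    {"x":0,"y":0,"z":0.015,"rx":0,"ry":0,"rz":0,"claw":160},
    {"x":0,"y":0,"z":0.03,"rx":0,"ry":0,"rz":0,"claw":160},
    {"x":0,"y":0,"z":0.05,"rx":0,"ry":0,"rz":0,"claw":160},
    {"x":0,"y":0,"z":0.07,"rx":0,"ry":0,"rz":0,"claw":160}
  ]
}}

```text
t: 8.7
tcp_pos: [0.4559, -0.2181, 0.0797]
ee_rot: [-0.707, -0.015, 0.707, -0.015]
force: [1.1, 0.8, -1.4]
finger_gap: 0.0612
```

Emit:
{"method": "jog_arm", "body": {
  "motion": [
    {"x":0,"y":0,"z":0.02,"rx":0,"ry":0,"rz":0,"claw":160},
    {"x":0,"y":0,"z":0.02,"rx":0,"ry":0,"rz":0,"claw":160},
    {"x":0,"y":0,"z":0.02,"rx":0,"ry":0,"rz":0,"claw":160}
  ]
}}

```text
t: 8.95
tcp_pos: [0.4565, -0.2184, 0.0997]
ee_rot: [0.708, 0.014, -0.706, 0.015]
force: [-0.5, 0.2, -1.5]
finger_gap: 0.0607
```

Run:
```python
from h import *
snap('side','s9');snap('wrist','w9'); st=manip.get_state(); print(st['t'],st['tcp_pos'],st['ee_rot'],st['force'],st['finger_gap'])
a=cv2.imread('pics/s9.png'); cv2.imwrite('pics/c9.png',cv2.resize(a[140:310,320:500],None,fx=3.5,fy=3.5,interpolation=cv2.INTER_CUBIC))
```

```text
9.05 [ 0.45575043 -0.21797039  0.09761524] [-0.70671088 -0.01490951  0.70719385 -0.01463859] [-0.43245553 -1.01458917 -2.48849655] 0.06100581978925273
```

View pics/c9.png

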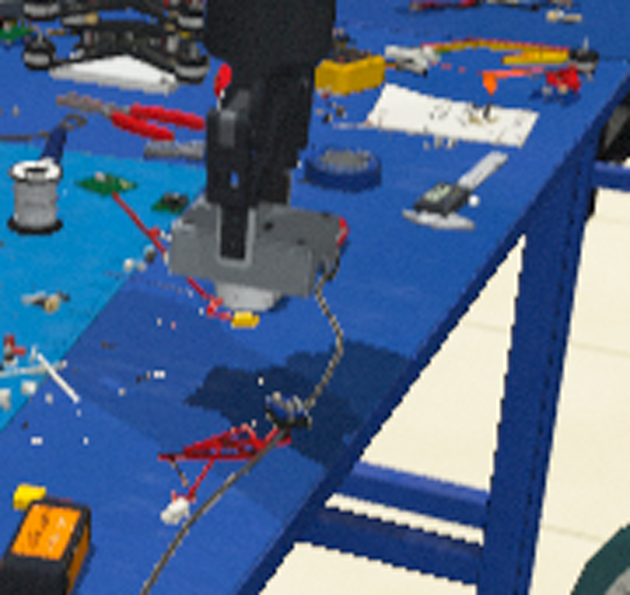

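View pics/w9.png

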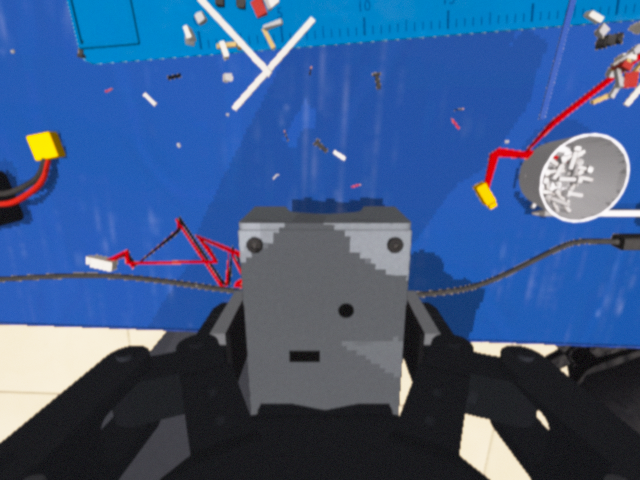

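The housing is held level and square between the fingers. I carry it over at height to in front of the pad.

Emit:
{"method": "jog_arm", "body": {
  "motion": [
    {"x":0,"y":0.02,"z":0,"rx":0,"ry":0,"rz":0,"claw":160},
    {"x":0.0,"y":0.05,"z":0,"rx":0,"ry":0,"rz":0,"claw":160},
    {"x":0.0,"y":0.085,"z":0,"rx":0,"ry":0,"rz":0.02,"claw":160},
    {"x":0.0,"y":0.12,"z":0,"rx":0,"ry":0,"rz":0.05,"claw":160},
    {"x":0.0,"y":0.155,"z":0,"rx":0,"ry":0,"rz":0.079,"claw":160}
  ]
}}

```text
t: 9.47
tcp_pos: [0.4552, -0.0617, 0.097]
ee_rot: [-0.705, -0.043, 0.706, -0.043]
force: [1.1, 0.7, -1.8]
finger_gap: 0.0611
```

Emit:
{"method": "jog_arm", "body": {
  "motion": [
    {"x":0,"y":0.035,"z":0,"rx":0,"ry":0,"rz":0,"claw":160},
    {"x":0.0,"y":0.07,"z":0,"rx":0,"ry":0,"rz":0,"claw":160},
    {"x":0.0,"y":0.105,"z":0,"rx":0,"ry":0,"rz":0,"claw":160},
    {"x":0.0,"y":0.14,"z":0,"rx":0,"ry":0,"rz":0,"claw":160},
    {"x":0.0,"y":0.175,"z":0,"rx":0,"ry":0,"rz":0,"claw":160}
  ]
}}

```text
t: 9.88
tcp_pos: [0.4552, 0.1135, 0.0972]
ee_rot: [-0.705, -0.043, 0.706, -0.043]
force: [1.6, -0.3, -0.9]
finger_gap: 0.0614
```

Emit:
{"method": "jog_arm", "body": {
  "motion": [
    {"x":0.005,"y":0.035,"z":0,"rx":0,"ry":0,"rz":0,"claw":160},
    {"x":0.01,"y":0.065,"z":0,"rx":0,"ry":0,"rz":0,"claw":160},
    {"x":0.015,"y":0.09,"z":0,"rx":0,"ry":0,"rz":0,"claw":160},
    {"x":0.02,"y":0.107,"z":0,"rx":0,"ry":0,"rz":0,"claw":160},
    {"x":0.02,"y":0.107,"z":0,"rx":0,"ry":0,"rz":0,"claw":160}
  ]
}}

```text
t: 10.3
tcp_pos: [0.4758, 0.2213, 0.0968]
ee_rot: [-0.705, -0.043, 0.706, -0.044]
force: [0.4, 0.6, -1.5]
finger_gap: 0.0614
```

Run:
```python
from h import *
snap('wrist','w10'); st=manip.get_state(); print(st['t'],st['tcp_pos'],st['ee_rot'],st['force'],st['finger_gap'])
```

```text
10.35 [0.47555199 0.21986013 0.09679668] [-0.70493309 -0.04312683  0.70661374 -0.04366278] [ 0.16225398 -1.23622251 -1.72201188] 0.061172309845833425
```

View pics/w10.png

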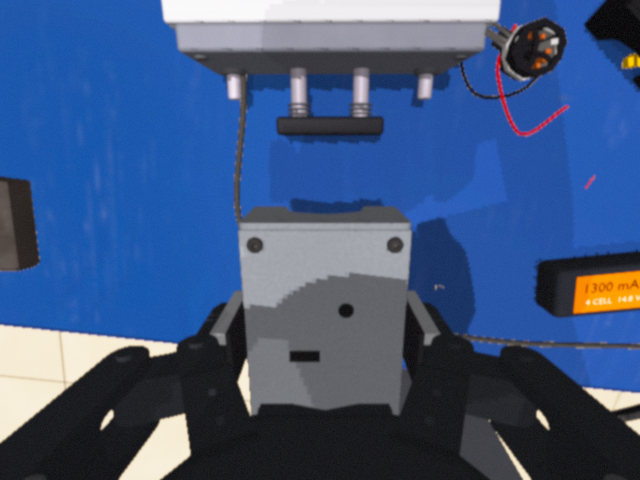

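The image shows the housing's front end (columns 240–410, row 210) aligned with the pad (278–383, row 125), jig and tool parallel. I lower it about 31 mm short of the pad.

Emit:
{"method": "jog_arm", "body": {
  "motion": [
    {"x":0,"y":-0.002,"z":-0.025,"rx":0,"ry":0,"rz":0,"claw":160},
    {"x":0,"y":-0.002,"z":-0.05,"rx":0,"ry":0,"rz":0,"claw":160},
    {"x":0,"y":-0.002,"z":-0.07,"rx":0,"ry":0,"rz":0,"claw":160},
    {"x":0,"y":-0.002,"z":-0.08,"rx":0,"ry":0,"rz":0,"claw":160},
    {"x":0,"y":-0.002,"z":-0.085,"rx":0,"ry":0,"rz":0,"claw":160}
  ]
}}

```text
t: 10.77
tcp_pos: [0.4751, 0.2158, 0.0113]
ee_rot: [-0.705, -0.042, 0.707, -0.043]
force: [0.5, 0.1, -1.3]
finger_gap: 0.0614
```

Emit:
{"method": "jog_arm", "body": {
  "motion": [
    {"x":0,"y":0,"z":-0.001,"rx":0,"ry":0,"rz":0,"claw":160},
    {"x":0,"y":0,"z":-0.002,"rx":0,"ry":0,"rz":0,"claw":160},
    {"x":0,"y":0,"z":-0.002,"rx":0,"ry":0,"rz":0,"claw":160}
  ]
}}

```text
t: 11.02
tcp_pos: [0.4766, 0.2169, 0.0122]
ee_rot: [0.706, 0.043, -0.705, 0.042]
force: [-0.4, 0.5, -1.3]
finger_gap: 0.0611
```

Emit:
{"method": "jog_arm", "body": {
  "motion": [
    {"x":0,"y":0,"z":-0.001,"rx":0,"ry":0,"rz":0,"claw":160},
    {"x":0,"y":0,"z":-0.002,"rx":0,"ry":0,"rz":0,"claw":160},
    {"x":0,"y":0,"z":-0.002,"rx":0,"ry":0,"rz":0,"claw":160}
  ]
}}

```text
t: 11.27
tcp_pos: [0.4762, 0.2169, 0.0096]
ee_rot: [0.706, 0.043, -0.706, 0.043]
force: [0.7, 0.1, -1.9]
finger_gap: 0.0613
```

Run:
```python
from h import *
st=manip.get_state(); print(st['t'],st['tcp_pos'],st['ee_rot'],st['force'],st['torque'],st['finger_gap'])
snap('side','s11'); st=manip.get_state(); print(st['t'],st['tcp_pos'],st['ee_rot'],st['force'],st['finger_gap'])
a=cv2.imread('pics/s11.png'); cv2.imwrite('pics/c11.png',cv2.resize(a[250:400,150:350],None,fx=4,fy=4,interpolation=cv2.INTER_CUBIC))
```

```text
11.2667 [0.47620448 0.21693167 0.00957575] [ 0.70597617  0.0427625  -0.70565596  0.04264601] [ 0.65874825  0.10346915 -1.89000202] [ 0.00742396 -0.02182327 -0.00195794] 0.06125494828164359
11.3167 [0.47616097 0.21690627 0.00952607] [ 0.70591731  0.04273983 -0.70571452  0.04267409] [-0.73367708 -0.48555763 -0.9939095 ] 0.06094468656650308
```

View pics/c11.png

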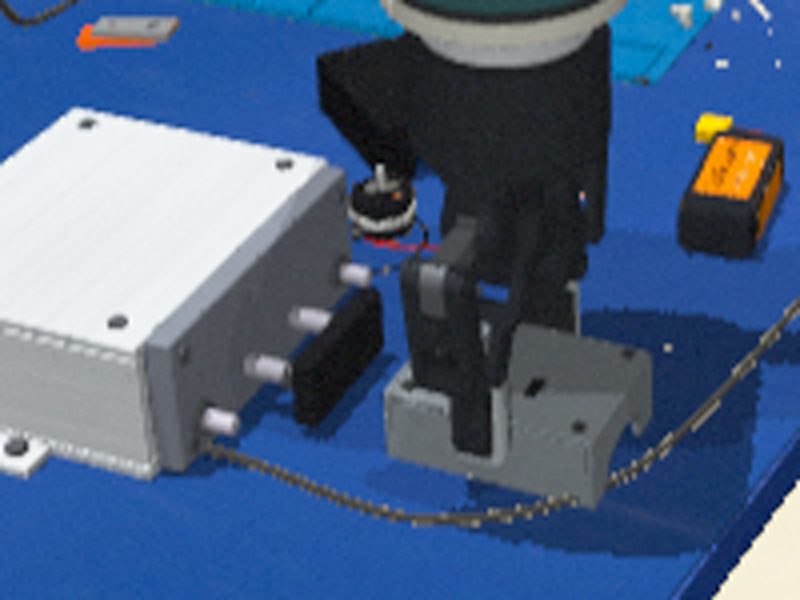

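The side view shows the housing just above the worktop, squared to the pad, with its weight still on the wrist. I lower it a bit more.

Emit:
{"method": "jog_arm", "body": {
  "motion": [
    {"x":0,"y":0,"z":-0.001,"rx":0,"ry":0,"rz":0,"claw":160},
    {"x":0,"y":0,"z":-0.001,"rx":0,"ry":0,"rz":0,"claw":160}
  ]
}}

```text
t: 11.48
tcp_pos: [0.4764, 0.217, 0.0094]
ee_rot: [0.706, 0.043, -0.706, 0.043]
force: [-6.0, -2.2, 11.7]
finger_gap: 0.0611
```

Emit:
{"method": "jog_arm", "body": {
  "motion": [
    {"x":0,"y":0,"z":-0.001,"rx":0,"ry":0,"rz":0,"claw":160},
    {"x":0,"y":0,"z":-0.001,"rx":0,"ry":0,"rz":0,"claw":160}
  ]
}}

```text
t: 11.65
tcp_pos: [0.4765, 0.2171, 0.0093]
ee_rot: [0.706, 0.043, -0.706, 0.043]
force: [-11.3, -5.3, 23.5]
finger_gap: 0.061
```

Emit:
{"method": "jog_arm", "body": {
  "motion": [
    {"x":0,"y":0,"z":0.0018,"rx":0,"ry":0,"rz":0,"claw":160},
    {"x":0,"y":0,"z":0.0018,"rx":0,"ry":0,"rz":0,"claw":160}
  ]
}}

```text
t: 11.82
tcp_pos: [0.4764, 0.217, 0.0097]
ee_rot: [0.706, 0.043, -0.706, 0.043]
force: [-0.4, 0.0, -0.9]
finger_gap: 0.0613
```

Emit:
{"method": "jog_arm", "body": {
  "motion": [
    {"x":0.005,"y":0.0006,"z":0,"rx":0,"ry":0,"rz":0,"claw":160},
    {"x":0.01,"y":0.0012,"z":0,"rx":0,"ry":0,"rz":0,"claw":160},
    {"x":0.015,"y":0.0018,"z":0,"rx":0,"ry":0,"rz":0,"claw":160},
    {"x":0.02,"y":0.0024,"z":0,"rx":0,"ry":0,"rz":0,"claw":160},
    {"x":0.022,"y":0.0027,"z":0,"rx":0,"ry":0,"rz":0,"claw":160}
  ]
}}

```text
t: 12.23
tcp_pos: [0.4989, 0.2197, 0.0094]
ee_rot: [0.706, 0.043, -0.706, 0.043]
force: [-5.5, 0.4, 9.7]
finger_gap: 0.0612
```

Run:
```python
from h import *
snap('wrist','w12'); st=manip.get_state(); print(st['t'],st['tcp_pos'],st['ee_rot'],st['force'],st['finger_gap'])
```

```text
12.2833 [0.49904691 0.21974548 0.00939757] [ 0.70594009  0.04270895 -0.70569885  0.04258715] [ 1.0302185  -0.02381848  5.29123425] 0.06114236313831549
```

View pics/w12.png

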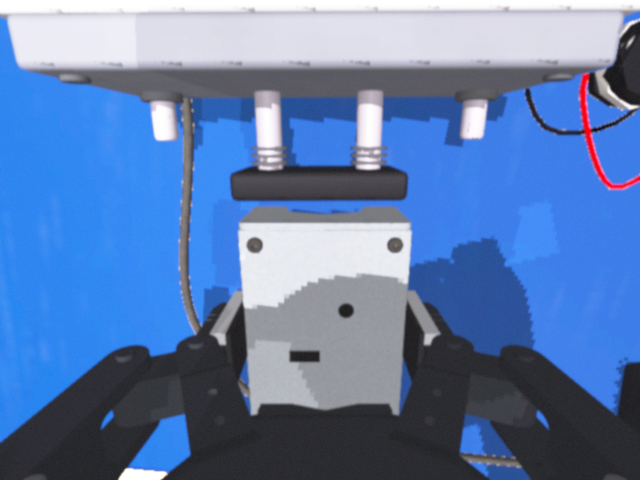

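The pad (232–407, front edge row 198) and housing (240–410, top front edge row 222) give a gap of about 8 mm, centred within about 2 mm; the wrist pose and the pad estimate also give 8 mm. I advance slowly.

Emit:
{"method": "jog_arm", "body": {
  "motion": [
    {"x":0.002,"y":0.0006,"z":0.0003,"rx":0,"ry":0,"rz":0,"claw":160},
    {"x":0.004,"y":0.0012,"z":0.0003,"rx":0,"ry":0,"rz":0,"claw":160},
    {"x":0.006,"y":0.0018,"z":0.0003,"rx":0,"ry":0,"rz":0,"claw":160},
    {"x":0.008,"y":0.0024,"z":0.0003,"rx":0,"ry":0,"rz":0,"claw":160},
    {"x":0.01,"y":0.0027,"z":0.0003,"rx":0,"ry":0,"rz":0,"claw":160}
  ]
}}

```text
t: 12.7
tcp_pos: [0.5083, 0.2223, 0.0094]
ee_rot: [-0.706, -0.043, 0.706, -0.043]
force: [-4.0, -1.2, 5.2]
finger_gap: 0.061
```

Emit:
{"method": "jog_arm", "body": {
  "motion": [
    {"x":0.002,"y":0.0002,"z":0,"rx":0,"ry":0,"rz":0,"claw":160},
    {"x":0.004,"y":0.0005,"z":0,"rx":0,"ry":0,"rz":0,"claw":160},
    {"x":0.006,"y":0.0007,"z":0,"rx":0,"ry":0,"rz":0,"claw":160}
  ]
}}

```text
t: 12.95
tcp_pos: [0.514, 0.223, 0.0094]
ee_rot: [-0.706, -0.043, 0.706, -0.043]
force: [-8.0, -0.7, 7.8]
finger_gap: 0.0611
```

Run:
```python
from h import *
for i in range(3):
    s=vision.snapshot('wrist'); st=manip.get_state(); print(st['t'],st['tcp_pos'],st['force'],st['finger_gap'])
snap('wrist','w13')
```

```text
13.0 [0.51428361 0.22306747 0.00943449] [-3.01007183  0.3982263   6.8535134 ] 0.061196677319237044
13.05 [0.51426151 0.22307503 0.00943288] [-2.22862365 -0.29058863  5.31505199] 0.0613293233582977
13.1 [0.51424377 0.22305796 0.00939457] [-2.56504433  0.22843066  2.79330863] 0.060876335251621554
```

View pics/w13.png

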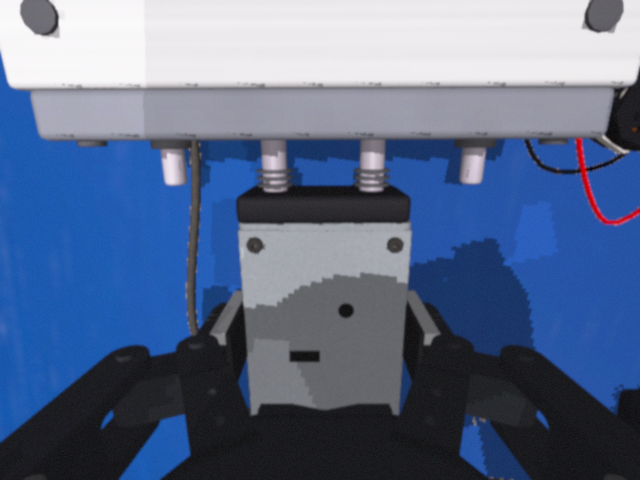

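In contact and central (pad 238–410, housing 240–410). Position suggests the pad is about 7.5 mm back (3 N), and the wrist force of about 2.6 N agrees. I need about 12 mm more.

Emit:
{"method": "jog_arm", "body": {
  "motion": [
    {"x":0.002,"y":0.0002,"z":0,"rx":0,"ry":0,"rz":0,"claw":160},
    {"x":0.004,"y":0.0005,"z":0,"rx":0,"ry":0,"rz":0,"claw":160},
    {"x":0.006,"y":0.0007,"z":0,"rx":0,"ry":0,"rz":0,"claw":160},
    {"x":0.008,"y":0.001,"z":0,"rx":0,"ry":0,"rz":0,"claw":160},
    {"x":0.0095,"y":0.0012,"z":0,"rx":0,"ry":0,"rz":0,"claw":160}
  ]
}}

```text
t: 13.57
tcp_pos: [0.523, 0.2241, 0.0094]
ee_rot: [-0.705, -0.043, 0.706, -0.043]
force: [-12.6, -2.0, 10.0]
finger_gap: 0.0612
```

Run:
```python
from h import *
for i in range(4):
    s=vision.snapshot('wrist'); st=manip.get_state(); print(st['t'],st['tcp_pos'],st['force'],st['finger_gap'])
snap('wrist','w14');snap('side','s14')
a=cv2.imread('pics/w14.png'); cv2.imwrite('pics/c14.png',cv2.resize(a[80:260,120:520],None,fx=2,fy=3,interpolation=cv2.INTER_CUBIC))
a=cv2.imread('pics/s14.png'); cv2.imwrite('pics/d14.png',cv2.resize(a[270:390,170:330],None,fx=5,fy=5,interpolation=cv2.INTER_CUBIC))
```

```text
13.6167 [0.52323512 0.22418923 0.00940425] [-9.37948769 -0.82144139  8.60965039] 0.06110921506554305
13.6667 [0.52321607 0.22418047 0.00938943] [-7.86120694 -1.1987062   9.03834316] 0.061169437146797276
13.7167 [0.52322021 0.22418002 0.009393  ] [-7.70796383 -1.38650824  7.8173288 ] 0.061346078281100266
13.7667 [0.52321936 0.22418528 0.0093857 ] [-7.93376267 -0.82027993  7.67490447] 0.06109586957630966
```

View pics/c14.png

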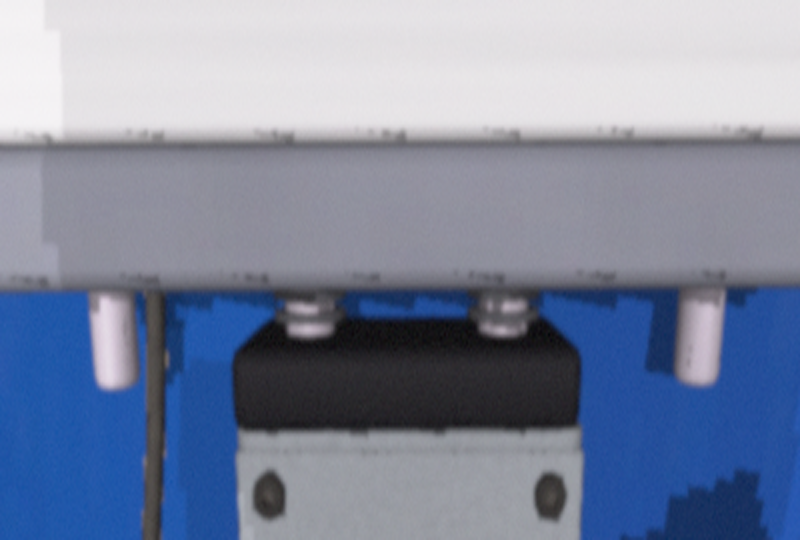

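View pics/d14.png

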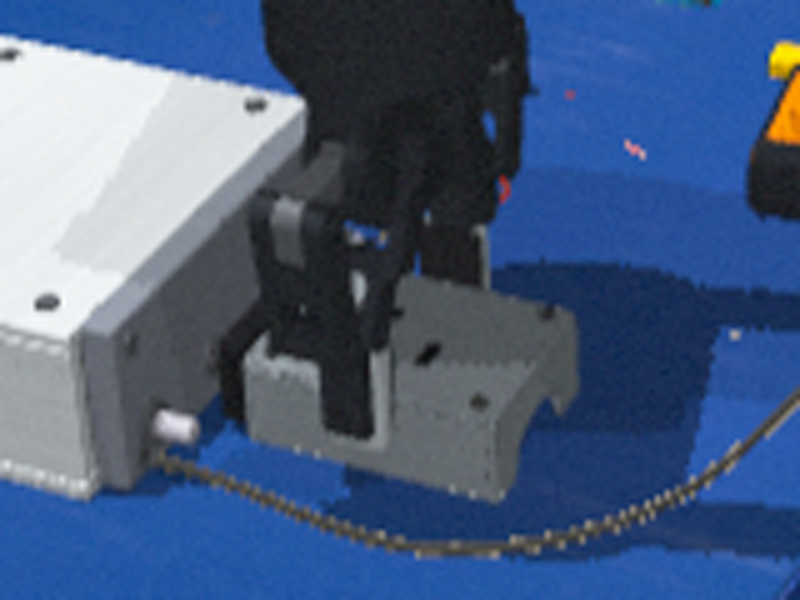

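Run:
```python
from h import *
s=load('w14'); x=np.array([np.cos(.121),np.sin(.121)]);y=np.array([-x[1],x[0]]);o=np.array([.5936,.2327])
for n,u,v,z in [('carcL',100,142,.062),('carcR',700,142,.062),('plateL',100,287,.063),('plateR',700,287,.063),('pinL',115,386,.022),('pinR',698,383,.022),('padL',238,429,.035),('padR',580,428,.035)]:
    X=ray(s,u/2+120,v/3+80,z)[:2]; w=X-o; print(n,(w@x).round(4),(w@y).round(4))
t=np.array([.52322,.22418])-o; print(t@x,t@y)
```

```text
carcL 0.0027 0.0376
carcR 0.0027 -0.0364
plateL -0.009 0.0386
plateR -0.009 -0.0373
pinL -0.0254 0.0551
pinR -0.025 -0.0552
padL -0.0279 0.029
padR -0.0277 -0.03
-0.07089381773501266 3.750939619327591e-05
```

Vision gives the drawer home (plate 11.7 mm proud) and the pad face 17.4 mm back, 2.6 mm short of the pin tips. I'll nudge it 2.4 mm and hold.

Emit:
{"method": "jog_arm", "body": {
  "motion": [
    {"x":0.0008,"y":0.0001,"z":0.0002,"rx":0,"ry":0,"rz":0,"claw":160},
    {"x":0.0016,"y":0.0002,"z":0.0002,"rx":0,"ry":0,"rz":0,"claw":160},
    {"x":0.0024,"y":0.0003,"z":0.0002,"rx":0,"ry":0,"rz":0,"claw":160},
    {"x":0.0024,"y":0.0003,"z":0.0002,"rx":0,"ry":0,"rz":0,"claw":160},
    {"x":0.0024,"y":0.0003,"z":0.0002,"rx":0,"ry":0,"rz":0,"claw":160}
  ]
}}

```text
t: 14.28
tcp_pos: [0.5253, 0.2244, 0.0094]
ee_rot: [-0.705, -0.043, 0.707, -0.043]
force: [-10.3, -0.4, 7.3]
finger_gap: 0.0611
```

Emit:
{"method": "jog_arm", "body": {
  "motion": [
    {"x":0,"y":0,"z":0,"rx":0,"ry":0,"rz":0,"claw":160},
    {"x":0,"y":0,"z":0,"rx":0,"ry":0,"rz":0,"claw":160},
    {"x":0,"y":0,"z":0,"rx":0,"ry":0,"rz":0,"claw":160},
    {"x":0,"y":0,"z":0,"rx":0,"ry":0,"rz":0,"claw":160},
    {"x":0,"y":0,"z":0,"rx":0,"ry":0,"rz":0,"claw":160}
  ]
}}

```text
t: 14.7
tcp_pos: [0.5253, 0.2244, 0.0094]
ee_rot: [-0.705, -0.043, 0.706, -0.043]
force: [-9.7, -1.0, 8.8]
finger_gap: 0.0611
```

Emit:
{"method": "jog_arm", "body": {
  "motion": [
    {"x":0,"y":0,"z":0,"rx":0,"ry":0,"rz":0,"claw":160},
    {"x":0,"y":0,"z":0,"rx":0,"ry":0,"rz":0,"claw":160},
    {"x":0,"y":0,"z":0,"rx":0,"ry":0,"rz":0,"claw":160},
    {"x":0,"y":0,"z":0,"rx":0,"ry":0,"rz":0,"claw":160},
    {"x":0,"y":0,"z":0,"rx":0,"ry":0,"rz":0,"claw":160}
  ]
}}

```text
t: 15.12
tcp_pos: [0.5253, 0.2244, 0.0094]
ee_rot: [-0.705, -0.043, 0.706, -0.043]
force: [-9.7, -1.4, 9.7]
finger_gap: 0.0608
```

Emit:
{"method": "jog_arm", "body": {
  "motion": [
    {"x":0,"y":0,"z":0,"rx":0,"ry":0,"rz":0,"claw":160},
    {"x":0,"y":0,"z":0,"rx":0,"ry":0,"rz":0,"claw":160},
    {"x":0,"y":0,"z":0,"rx":0,"ry":0,"rz":0,"claw":160},
    {"x":0,"y":0,"z":0,"rx":0,"ry":0,"rz":0,"claw":160},
    {"x":0,"y":0,"z":0,"rx":0,"ry":0,"rz":0,"claw":160}
  ]
}}

```text
t: 15.53
tcp_pos: [0.5253, 0.2244, 0.0094]
ee_rot: [-0.705, -0.043, 0.706, -0.043]
force: [-10.0, -0.9, 8.0]
finger_gap: 0.0609
```

Emit:
{"method": "jog_arm", "body": {
  "motion": [
    {"x":0,"y":0,"z":0,"rx":0,"ry":0,"rz":0,"claw":160},
    {"x":0,"y":0,"z":0,"rx":0,"ry":0,"rz":0,"claw":160},
    {"x":0,"y":0,"z":0,"rx":0,"ry":0,"rz":0,"claw":160},
    {"x":0,"y":0,"z":0,"rx":0,"ry":0,"rz":0,"claw":160},
    {"x":0,"y":0,"z":0,"rx":0,"ry":0,"rz":0,"claw":160}
  ]
}}

```text
t: 15.95
tcp_pos: [0.5253, 0.2244, 0.0094]
ee_rot: [-0.705, -0.043, 0.706, -0.043]
force: [-9.7, -1.7, 8.0]
finger_gap: 0.0612
```

Run:
```python
from h import *
for i in range(4):
    s=vision.snapshot('wrist'); st=manip.get_state(); print(st['t'],st['tcp_pos'],st['force'],st['finger_gap'])
snap('wrist','w15');snap('top','t15')
a=cv2.imread('pics/w15.png'); cv2.imwrite('pics/c15.png',cv2.resize(a[80:260,120:520],None,fx=2,fy=3,interpolation=cv2.INTER_CUBIC))
```

```text
16.0 [0.52527433 0.22441701 0.00939801] [-9.15422287 -0.1760443   7.10495273] 0.06115213624824054
16.05 [0.52528728 0.22442633 0.00938492] [-10.21829941  -0.83624001   7.8773922 ] 0.060915549573692634
16.1 [0.52526824 0.22443913 0.0094144 ] [-11.03247674  -0.55686286   8.2261925 ] 0.061297555386734016
16.15 [0.52528715 0.22441348 0.00941554] [-10.06335735  -1.07128696   7.3482357 ] 0.06083352220565203
```

View pics/c15.png

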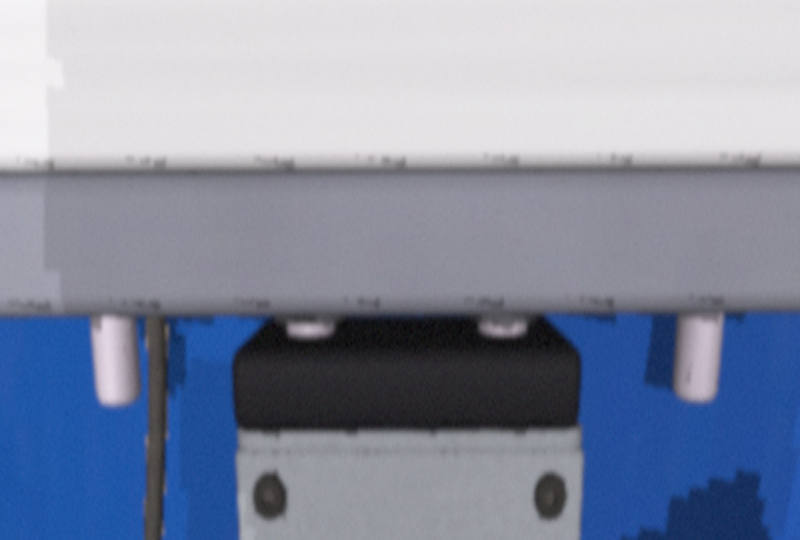

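View pics/t15.png

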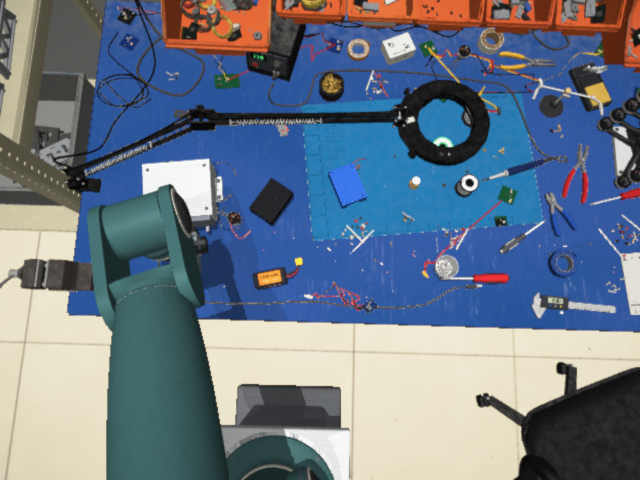

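Run:
```python
from h import *
s=load('w15'); x=np.array([np.cos(.121),np.sin(.121)]);y=np.array([-x[1],x[0]]);o=np.array([.5936,.2327])
for n,u,v,z in [('carc',400,168,.062),('plate',400,313,.063),('pinL',115,404,.022),('pinR',698,400,.022),('padL',238,429,.035),('padR',580,429,.035)]:
    X=ray(s,u/2+120,v/3+80,z)[:2]; w=X-o; print(n,(w@x).round(4),(w@y).round(4))
```

```text
carc 0.0027 0.0006
plate -0.0091 0.0007
pinL -0.0257 0.0554
pinR -0.0251 -0.0555
padL -0.0258 0.029
padR -0.0258 -0.03
```

Pad is level with the pin tips to about 0.4 mm (about 19.5 mm back), steady for over 2 s, and the bystanders are unmoved in the top view. Handing in.

Run:
```python
from h import *
print(manip.hand_in()); st=manip.get_state(); print(st['t'],st['tcp_pos'],st['force'],st['finger_gap'])
```

```text
the job is handed in; nothing more can be done
None
the job is handed in; nothing more can be done
```

The drawer is home in its detent, and the arm is holding the grey housing flat and square on the stop pad with a steady push. I handed the job in at about 16 s; no verdict was reported.

- **Drawer:** I pushed it home with the closed fingers above the pad until it met the solid stop at about 10 N. The plate measured about 12 mm in front of the carcass then and just before hand-in. The pad was free at that point, 36 mm in front of the plate.
- **Housing:** I gripped it across its width (fingers 61 mm apart, about 40 N) and carried it clear of everything. I then set it down about 30 mm short of the pad and advanced it slowly.
- **Pad position:** Its face is level with the pin tips to about 0.5 mm, roughly 19.5 mm back, which is about 7.8 N by the spring rate. The housing is within about 1–2 mm of central and square to the eye. It held without drift for over 2 s before hand-in.
- **Other things:** The battery, cup and screwdriver look unmoved in the last top view.

**Disagreement:** the wrist read about 10 N along the push, against about 7.8 N from the pad's position. I put the difference down to worktop friction, because the gripper also presses the housing down with about 8 N. Both figures are inside 5–11 N. An earlier step pressed the housing onto the worktop with about 23 N for a moment before I raised it; the pad was not touched then.

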